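# Uncover the pan and spread the peach halves

### The job

Uncover the blue pan: take its lid off by the knob, without dropping it, and stand it in the wire lid rest, resting in both front hooks and leaning back on the rear bars, knob towards the front. Then spread the heaped peach halves over the pan's floor in a single layer, each flat on its cut side and about a finger's width (15 mm) or more clear of every other. Leave the pepper mill, honey jar and water bottle standing where they are.

Things in the scene. Friction and masses are not known exactly. Their poses are not given: they have to be found in the camera images.
- pan: shallow round casserole, blue outside, cream inside, heavy, fixed. 58 mm high, 268 mm across the rim, wall 5 mm; inner floor 240 mm across, 6 mm above the counter; walls nearly upright. Loop handles reach 174 mm from the axis along its own x and -x, 52 mm high. Origin: centre of the underside, z up. Place and yaw vary; pan and lid rest may swap sides.
- pan_floor (a point): centre of the pan's inner floor, 6 mm above the counter, z up.
- lid: the pan's loose round lid, blue, about 0.45 kg. Flange 280 mm across, 5 mm thick; below it a locating step 240 mm across, 3.5 mm deep, inside the pan's rim with 6 mm play; low dome to 22 mm above the origin. Origin: centre of the flange's underside, on the rim at the start (58 mm above the counter); z up through the knob. Round: its yaw does not matter.
- lid_knob (a point): centre of the knob's steel head, on the lid's axis, 47 mm above the lid's origin. The head is a cylinder along that axis, 32 mm across, 22 mm high, on a neck 18 mm across; the dome's top is 25 mm below this point. It can be pinched with the tool tilted some 25 degrees off the lid's axis.
- lid_rest: steel wire lid rest, fixed. Drip tray 170 x 160 mm, 10 mm high. Two J-shaped wires 8 mm thick at y = +55 and -55 mm: a rear bar 165 mm long leaning back 25 degrees from upright (top towards its +x), with a crossbar at the top; at its foot a rung and a front hook (see lid_rung). Origin: centre of the underside, z up; front -x, turned roughly to the robot.
- lid_rung (a point): foot of the rear bars (wire centre line), midway between the two Js: x -20, z 32 mm in the rest's frame. From here the rungs run forward 36 mm, square to the rear bars (rising 25 degrees to the front), and end in hooks 28 mm high, parallel to the rear bars; 28 mm clear between bar and hook. The lid drops in along the bars, its edge onto both rungs.
- lid_seat (a point): where the lid's origin is when the lid is home in the rest: in the rest's frame at x 29.3 mm, y 0, z 155.5 mm. The lid's z axis then points to the rest's -x and up, 65 degrees from vertical.
- peach1: one of five halved small peaches, orange, 50 mm across, 23 mm high, about 30 g: flat cut face below, upright side for 12 mm, then a dome. Origin: centre of the cut face; z up. At the start it lies on the pan's floor, in a tight cluster under the lid.
- peach2: one of five halved small peaches, orange, 50 mm across, 23 mm high, about 30 g: flat cut face below, upright side for 12 mm, then a dome. Origin: centre of the cut face; z up. At the start it lies on the pan's floor, in a tight cluster under the lid.
- peach3: one of five halved small peaches, orange, 50 mm across, 23 mm high, about 30 g: flat cut face below, upright side for 12 mm, then a dome. Origin: centre of the cut face; z up. At the start it lies on the pan's floor, in a tight cluster under the lid.
- peach4: one of five halved small peaches, orange, 50 mm across, 23 mm high, about 30 g: flat cut face below, upright side for 12 mm, then a dome. Origin: centre of the cut face; z up. At the start it lies on the pan's floor, in a tight cluster under the lid.
- peach5: one of five halved small peaches, orange, 50 mm across, 23 mm high, about 30 g: flat cut face below, upright side for 12 mm, then a dome. Origin: centre of the cut face; z up. At the start it lies on top of the heap, on the domes of peach1, peach2 and peach3.
- mill: dark wooden pepper mill, bystander, loose, 52 mm across, 172 mm tall. Origin: centre of the underside.
- honey: amber honey jar with a brass cap, bystander, loose, 64 mm across, 95 mm tall. Origin: centre of the underside.
- water: green glass water bottle, bystander, loose, 72 mm across, 260 mm tall. Origin: centre of the underside.

How it is judged (in metres and radians):
On the way, in this order (a step that is already met when the one before it is completed fails the run):
1. the lid stands home in the lid rest, knob to the front, let go (distance between lid and lid_seat below 0.015 m and angle between lid's own z axis and vertical between 0.95 and 1.3 rad and x of lid_knob in the frame of lid_rest below 0.005 m and contact force between the fingers and lid below 0.5 N and linear speed of lid below 0.03 m/s), for 0.2 s.
2. the peach halves lie in a single layer, flat and apart (z of peach1 in the frame of pan_floor between -0.006 and 0.006 m and angle between each of peach1, peach2, peach3, peach4, peach5's own z axis and vertical below 0.2 rad and horizontal distance between each of peach1, peach2, peach3, peach4, peach5 and pan_floor below 0.11 m and linear speed of each of peach1, peach2, peach3, peach4, peach5 below 0.03 m/s and z of peach2 in the frame of pan_floor between -0.006 and 0.006 m and z of peach3 in the frame of pan_floor between -0.006 and 0.006 m and z of peach4 in the frame of pan_floor between -0.006 and 0.006 m and z of peach5 in the frame of pan_floor between -0.006 and 0.006 m and horizontal distance between each of peach2, peach3, peach4, peach5 and peach1 above 0.062 m and horizontal distance between each of peach3, peach4, peach5 and peach2 above 0.062 m and horizontal distance between each of peach4, peach5 and peach3 above 0.062 m and horizontal distance between peach5 and peach4 above 0.062 m), for 0.2 s.
At the end, for the whole second after the job is handed in: Lid let go in the rest, within 15 mm of home, axis 54 to 74 degrees from vertical, knob to the front. All five peach halves on the pan floor (6 mm), let go, cut side down (under 11 degrees), within 110 mm of the pan axis, every two centres at least 62 mm apart. All at rest (all of step 1 and all of step 2); the robot touches nothing.
It fails at once if the lid is dropped (it falls faster than 0.6 m/s out of the fingers) (contact force between the fingers and lid below 0.1 N and linear speed of lid above 0.6 m/s).
It fails at once if the pepper mill is shifted more than 30 mm or tipped more than 17 degrees (distance of mill from where it was at the start of the episode above 0.03 m or angle between mill's own z axis and vertical above 0.3 rad).
It fails at once if the honey jar is shifted more than 30 mm or tipped more than 17 degrees (distance of honey from where it was at the start of the episode above 0.03 m or angle between honey's own z axis and vertical above 0.3 rad).
It fails at once if the water bottle is shifted more than 30 mm or tipped more than 17 degrees (distance of water from where it was at the start of the episode above 0.03 m or angle between water's own z axis and vertical above 0.3 rad).
It also fails if it takes over 72 s, if anything falls off the work surface, if the arm or the gripper's body presses on something with over 40 N, if the wrist force passes 120 N, or if a joint passes its speed limit or range.

### The arm

A 7-joint arm with a two-finger parallel gripper is mounted at the origin on the work surface. World frame = base frame: x ahead of the robot, y to its left, z up, the work surface at z = 0. Lengths are in mm, angles in rad, forces in N, time in s.
With the tool pointing down it reaches from about 400 to 875 mm from the base axis. Payload 4.4 kg.
Tool frame: the origin (TCP) lies at the very end of the fingers, on their centre line; the grasp point (between the pads) lies 19 mm behind it; z points along the fingers, y is the line along which they close (so a half turn about z gives the same grasp; the last joint's range is limited). The gripper opens to 85 mm and grips with 20 to 120 N. Pads are 22 mm wide; open, the fingers measure 114 mm over their backs; the gripper's body (76 mm by 85 mm) begins 54 mm behind the grasp point. The pads swing forward as they close: fully open they stand 13 mm farther back than shut.
Start: joints at [-1.217, 0.628, 0.038, 1.517, -0.027, 0.996, -0.02], TCP at [264.904, 593.585, 231.313] pointing down, gripper open.
Joint ranges: [-3.06, 3.06], [-0.37, 2.12], [-1.25, 1.32], [0.18, 2.47], [-1.1, 4.24], [0.23, 1.98], [-2.94, 2.94]. Speed limits (rad/s): [2.57, 2.57, 3.14, 3.14, 3.14, 3.14, 3.14].

### API

Orientations are given as [roll, pitch, yaw] about the fixed x, y, z axes, in that order (R = Rz(yaw) Ry(pitch) Rx(roll)).
In Python, from cell import status, get_image, ctrl, models gives the robot as it stands.
- The arm moves only by the shell command python3 -m handwheel 'ROWS' [OPENING]. ROWS is JSON, a list of rows, each an object with "delta_pos": the shift along the world's x, y, z in cm, a list of three; "yaw": the turn about the world's z in rad. A call has 1 to 10 rows; each row shifts and turns the commanded pose from where the row before left it; what a row does not reach is not made up. A row lasts 1/12 s, in which the tool goes at most 41.7 mm and 7.16 degrees, less where a joint would pass 70% of its speed; a pose out of reach is approached as far as the arm can. A call is refused whole if a number of a shift passes 4.17 or a number of a turn 0.125, either way. A call with a gripper value outside its range is refused whole. OPENING is the opening, from -1 (shut) to 1 (fully open), set as the call begins (- or left out, the last holds). The fingers move at their own pace and stop on an object; the grip force is fixed at half the most. Time passes only in rows, so rows that do not move let the fingers close. It gives the time, the measured TCP pose, the force, the opening and the grip force at its end, in the units of the state.
- status.read_state(): the state, without advancing time (a new reading comes with each control period).
- get_image(name): name is "side" or "top"; returns a dict with "color" (420x560x3 uint8, red, green, blue), "z_map" (420x560 float32, mm along the optical axis (not along the pixel's ray), 0 where there is no reading), "fx", "fy", "cx", "cy" (pixels), "position" and "rotation" of the camera in the world. Camera axes: x right, y up, looking along -z (the intrinsics and any distortion apply to the point x, -y, -z); pixel columns grow to the right and rows downward; lengths in mm; the calibration is good to about 2 mm. A picture is of the moment at which its call begins.
- ctrl.finish_job(): hands the job in; it is judged then, once.
Trained networks look in a picture, given as the dict that the camera call returned (one of the last four; its "shot" number tells which), for a name from the list of things; names that differ only in an ending like _2 or _b are one class to them, and where a whole thing is asked for, a point or a joint stands for the part that bears it (a point fixed in the world has none). Each returns a list of dicts, best first, with "score" (0 to 1); they miss things now and then, are a little off and sometimes report something else, mostly with a low value. They report only what shows in the picture. A call takes as long as a camera call.
- models.boxes_of(picture, name): "rect" ([left, top, right, bottom] in pixels, round what is visible of it).
The state is a dict: "clock": time; "qpos": joint angles; "qd": joint speeds; "tau": joint torques, N m; "eef_pos": TCP position; "tool_rot": TCP orientation; "force": force on the tool from outside, world axes, zero at the start; "torque": the same for the moment, N m; "width": finger opening in mm; "gripper_force": force on a finger pad.
Only numpy, scipy, OpenCV 4.12 (cv2) and the standard library are available. Lean on these libraries where they do the work, as an engineer would, in place of code of your own. Each camera call takes 0.05 s, during which the arm holds its last target. There are 200 camera calls.

## Working session

There is one attempt and no reset: what is moved stays moved. The work goes in short steps, Python scripts to look and compute and a shell command to move; the robot and the scene stay as the last step left them, time stands still between calls to the robot, and variables do not carry over. Pictures are saved under pics/ and viewed, at most 12 in all, crops included, and the job is handed in when it is done.

```bash
mkdir -p pics; ls
cat > h.py <<'E'
import numpy as np, cv2
from cell import status, get_image, ctrl, models
def cloud(im):
    z=im["z_map"]; v,u=np.mgrid[:z.shape[0],:z.shape[1]]
    p=np.stack([(u-im["cx"])/im["fx"]*z,-(v-im["cy"])/im["fy"]*z,-z],-1)
    R=np.array(im["rotation"]); 
    if R.shape!=(3,3):
        from scipy.spatial.transform import Rotation as Ro; R=Ro.from_euler("xyz",R).as_matrix()
    w=p@R.T+np.array(im["position"]); w[z==0]=np.nan
    return w
def save(im,n,k=1.0): cv2.imwrite("pics/"+n+".png",cv2.resize(im["color"][...,::-1],None,fx=k,fy=k))
def st():
    s=status.read_state(); print("t",s["clock"],"p",np.round(s["eef_pos"],1),np.round(s["tool_rot"],3),"F",np.round(s["force"],1),"w",round(s["width"],1),"g",round(s["gripper_force"],1))
E
python3 - <<'E'
from h import *
st()
for n in("top","side"):
    im=get_image(n); save(im,n+"0"); w=cloud(im); print(n,im["position"],im["rotation"],{k:v for k,v in im.items() if k not in("color","z_map","position","rotation")})
    for o in("pan","lid","lid_knob","lid_rest","mill","honey","water"):
        for d in models.boxes_of(im,o)[:2]:
            r=np.array(d["rect"]).astype(int); c=w[max(0,r[1]):r[3],max(0,r[0]):r[2]].reshape(-1,3); c=c[~np.isnan(c[:,0])]
            print(o,round(d["score"],2),r,np.round(np.median(c,0)),np.round(np.percentile(c,[2,98],0)).tolist())
E
```

```text
pics
t 0.0 p [264.6 593.  230.4] [-3.14   0.     2.722] F [0.8 1.  0.2] w 85.4 g 0.0
top [ 523.92871194  -12.00441488 1330.30306359] [ 0.06617227  0.0046563  -1.57266793] {'fx': 500.09838900722195, 'fy': 500.09838900722195, 'cx': 278.8865780502971, 'cy': 214.16177590085738, 'shot': 1}
pan 0.71 [136 195 239 319] [502. 225.  68.] [[344.0, 105.0, -4.0], [659.0, 365.0, 82.0]]
lid 0.85 [129 199 244 312] [505. 226.  68.] [[363.0, 93.0, -4.0], [647.0, 388.0, 82.0]]
lid_rest 0.68 [333 223 405 301] [ 487. -240.    4.] [[388.0, -334.0, -4.0], [585.0, -152.0, 183.0]]
lid_rest 0.33 [261 249 287 275] [488.   8.  92.] [[454.0, -25.0, -5.0], [519.0, 41.0, 99.0]]
mill 0.63 [270 191 291 213] [633.  -9. 148.] [[616.0, -35.0, -3.0], [674.0, 18.0, 174.0]]
honey 0.91 [259 250 283 277] [485.  16.  92.] [[448.0, -14.0, -5.0], [517.0, 47.0, 99.0]]
side [   3.00913737 -845.01823498  763.96859363] [ 1.02690116  0.01901535 -0.65943582] {'fx': 517.4707681258948, 'fy': 517.4707681258948, 'cx': 289.287858588137, 'cy': 212.48502659893603, 'shot': 2}
pan 0.74 [129 206 262 265] [461. 160.  64.] [[340.0, -14.0, -1.0], [651.0, 411.0, 96.0]]
lid 0.58 [140 189 249 246] [495. 208.  70.] [[375.0, 23.0, -1.0], [710.0, 519.0, 101.0]]
lid_knob 0.85 [141 190 248 248] [491. 202.  70.] [[375.0, 15.0, -1.0], [703.0, 510.0, 101.0]]
lid_rest 0.85 [250 240 360 380] [ 530. -196.    2.] [[375.0, -359.0, -2.0], [759.0, 57.0, 161.0]]
mill 0.75 [279 196 303 262] [631. -21.  65.] [[522.0, -184.0, -2.0], [831.0, 233.0, 174.0]]
honey 0.66 [219 237 249 287] [478.  -6.  50.] [[450.0, -23.0, -1.0], [587.0, 117.0, 97.0]]
water 0.75 [312 144 339 247] [744. -15.  96.] [[719.0, -39.0, -749.0], [2065.0, 1567.0, 260.0]]
```

View pics/top0.png

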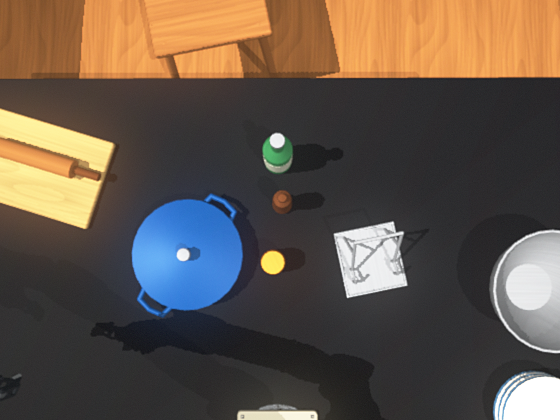

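View pics/side0.png

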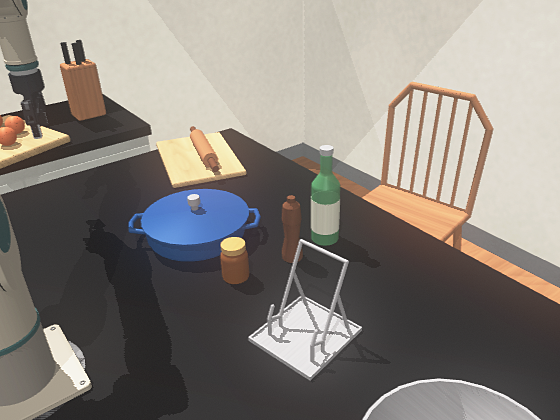

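Run:
```python
from h import *
from scipy.optimize import least_squares
im=get_image("top"); w=cloud(im); r=w.reshape(-1,3); r=r[~np.isnan(r[:,0])]
pan=(abs(r[:,0]-505)<200)&(abs(r[:,1]-235)<200)
hd=r[pan&(r[:,2]>95)&(r[:,2]<125)]; print("knob",len(hd),np.median(hd,0),hd.min(0),hd.max(0))
fl=r[pan&(r[:,2]>57)&(r[:,2]<90)&(np.hypot(r[:,0]-505,r[:,1]-235)<170)]
from cv2 import convexHull,minEnclosingCircle
print("lid circle",minEnclosingCircle(fl[:,:2].astype(np.float32)))
rs=r[(abs(r[:,0]-500)<140)&(abs(r[:,1]+240)<130)&(r[:,2]>14)]
np.set_printoptions(suppress=True,precision=0)
# crossbar and rods
hi=rs[rs[:,2]>165]; print("crossbar",len(hi),hi.mean(0),hi[np.argmin(hi[:,1])],hi[np.argmax(hi[:,1])])
c=hi[:,:2]-hi[:,:2].mean(0); print("dir",np.linalg.svd(c,full_matrices=False)[2][0].round(3))
tr=r[(abs(r[:,0]-500)<140)&(abs(r[:,1]+240)<130)&(r[:,2]>6)&(r[:,2]<14)].astype(np.float32)
print("tray",len(tr),cv2.minAreaRect(tr[:,:2]))
for z in range(20,180,20):
    q=rs[(rs[:,2]>z)&(rs[:,2]<z+20)]; a=q[q[:,1]>-240]; b=q[q[:,1]<-240]
    print(z,len(a),a.mean(0) if len(a) else 0,len(b),b.mean(0) if len(b) else 0)
```

```text
knob 153 [505.81454857 225.77891542 115.00782153] [475.74591333  35.13759369  95.07419135] [522.68443818 241.27314183 120.93926518]
lid circle ((510.8510437011719, 236.903076171875), 164.41445922851562)
crossbar 199 [ 545. -233.  183.] [ 549. -291.  172.] [ 533. -176.  185.]
dir [ 0. -1.]Traceback (most recent call last):
  File "<stdin>", line 15, in <module>
cv2.error: OpenCV(4.12.0) /io/opencv/modules/imgproc/src/convhull.cpp:143: error: (-215:Assertion failed) total >= 0 && (depth == CV_32F || depth == CV_32S) in function 'convexHull'
```

The top view shows the pan with its lid at pixel (186,254), the knob at (183,254), the honey at (272,263), the mill at (282,201), the water bottle at (278,150), and the rest at (370,260). The side view confirms the rest's hooks face the robot, with the crossbar at the back and pan handles diagonal. Next I fit the rest's pose and the knob.

```bash
cat > rest.py <<'E'
from h import *
from scipy.optimize import least_squares
from scipy.spatial import cKDTree
np.set_printoptions(suppress=True,precision=1)
s25,c25=np.sin(np.radians(25)),np.cos(np.radians(25))
def seg(a,b,n=60): return np.linspace(a,b,n)
M=[]
for y in(55,-55):
    f=np.array([-20,y,32.]); t=f+165*np.array([s25,0,c25]); e=f+36*np.array([-c25,0,s25]); M+=[seg(f,t),seg(f,e,15),seg(e,e+28*np.array([s25,0,c25]),12)]
M.append(seg([49.7,-55,181.5],[49.7,55,181.5],50)); M=np.vstack(M)
res=[]
P=[]
for n in("top","side"):
    im=get_image(n); r=cloud(im).reshape(-1,3); q=r[(abs(r[:,0]-500)<130)&(abs(r[:,1]+240)<120)&(r[:,2]>20)&(r[:,2]<200)]; P.append(q)
    tr=r[(abs(r[:,0]-490)<130)&(abs(r[:,1]+240)<130)&(r[:,2]>5)&(r[:,2]<15)].astype(np.float32)
    if n=="top": print("tray",len(tr),cv2.minAreaRect(tr[:,:2].copy()),tr.mean(0))
for lab,Q in(("top",P[0]),("side",P[1]),("both",np.vstack(P))):
    def f(p):
        c,s=np.cos(p[2]),np.sin(p[2]); W=M@np.array([[c,-s,0],[s,c,0],[0,0,1]]).T+[p[0],p[1],0]
        return cKDTree(W).query(Q)[0]-4
    o=least_squares(f,[495,-240,.15],loss="soft_l1",f_scale=3); print(lab,len(Q),o.x[:2],o.x[2].round(3),np.median(abs(o.fun)))
im=get_image("top"); r=cloud(im).reshape(-1,3)
m=(np.hypot(r[:,0]-505,r[:,1]-226)<35)&(r[:,2]>107)
print("knob top",r[m].mean(0),m.sum())
m=(abs(np.hypot(r[:,0]-505,r[:,1]-226)-135)<14)&(r[:,2]>58)&(r[:,2]<75); h=r[m].astype(np.float32)
print("lid",cv2.minEnclosingCircle(h[:,:2].copy()),m.sum())
E
python3 rest.py
```

```text
tray 1825 ((490.9595642089844, -240.52003479003906), (257.4969482421875, 257.37347412109375), 89.8820571899414) [ 488.6 -242.2    7.5]
top 561 [ 498.3 -242.4] 0.195 1.4460669659407959
side 1414 [ 498.6 -242.8] 0.197 1.399729018227002
both 1975 [ 498.5 -242.7] 0.197 1.4131633754349782
knob top [506.9 226.7 115.6] 136
lid ((506.79119873046875, 228.18170166015625), 140.22036743164062) 2313
```

```bash
python3 -m handwheel '[{"delta_pos":[2.2,-3.33,0],"yaw":0.056},{"delta_pos":[2.2,-3.33,0],"yaw":0.056},{"delta_pos":[2.2,-3.33,0],"yaw":0.056},{"delta_pos":[2.2,-3.33,0],"yaw":0.056},{"delta_pos":[2.2,-3.33,0],"yaw":0.056},{"delta_pos":[2.2,-3.33,0],"yaw":0.056},{"delta_pos":[2.2,-3.33,0],"yaw":0.056},{"delta_pos":[2.2,-3.33,0],"yaw":0.056},{"delta_pos":[2.2,-3.33,0],"yaw":0.056},{"delta_pos":[2.2,-3.33,0],"yaw":0.056}]' 1
python3 -m handwheel '[{"delta_pos":[2.2,-3.3,0],"yaw":0.056},{"delta_pos":[0,0,-3]},{"delta_pos":[0,0,-3]},{"delta_pos":[0,0,0]},{"delta_pos":[0,0,0]}]'
```

```text
clock: 1.83
eef_pos: [485.8, 258.8, 231.6]
tool_rot: [3.141, 0.001, -2.999]
force: [0.7, 0.0, 0.8]
width: 85.6
gripper_force: 0.0schema error: expected keys delta_pos, yaw
```

```bash
python3 -m handwheel '[{"delta_pos":[2.2,-3.3,0],"yaw":0.056},{"delta_pos":[0,0,-4],"yaw":0},{"delta_pos":[0,0,-4],"yaw":0},{"delta_pos":[0,0,0],"yaw":0},{"delta_pos":[0,0,0],"yaw":0}]'
```

```text
clock: 2.25
eef_pos: [505.5, 227.1, 150.1]
tool_rot: [-3.141, -0.005, -2.945]
force: [0.7, 1.1, 0.6]
width: 85.1
gripper_force: 0.0
```

```bash
python3 -m handwheel '[{"delta_pos":[0.15,0.03,-3],"yaw":0},{"delta_pos":[0,0,-3.2],"yaw":0},{"delta_pos":[0,0,0],"yaw":0},{"delta_pos":[0,0,0],"yaw":0}]'; python3 -m handwheel '[{"delta_pos":[0,0,0],"yaw":0},{"delta_pos":[0,0,0],"yaw":0},{"delta_pos":[0,0,0],"yaw":0},{"delta_pos":[0,0,0],"yaw":0},{"delta_pos":[0,0,0],"yaw":0},{"delta_pos":[0,0,0],"yaw":0}]' -1; python3 -m handwheel '[{"delta_pos":[0,0,0],"yaw":0},{"delta_pos":[0,0,2],"yaw":0},{"delta_pos":[0,0,3],"yaw":0},{"delta_pos":[0,0,3],"yaw":0},{"delta_pos":[0,0,0],"yaw":0}]'
```

```text
clock: 2.58
eef_pos: [508.4, 228.8, 90.5]
tool_rot: [3.142, -0.0, -2.944]
force: [0.1, 0.1, 1.4]
width: 85.4
gripper_force: 0.0
clock: 3.08
eef_pos: [509.1, 228.0, 90.9]
tool_rot: [3.141, 0.002, -2.946]
force: [-0.8, -0.4, 8.8]
width: 30.4
gripper_force: 58.6
clock: 3.5
eef_pos: [511.2, 229.3, 174.2]
tool_rot: [3.139, 0.009, -2.946]
force: [2.2, 0.6, -4.6]
width: 30.2
gripper_force: 61.0
```

```bash
python3 -m handwheel '[{"delta_pos":[0,0,2.5],"yaw":0},{"delta_pos":[0,0,3.5],"yaw":0},{"delta_pos":[0,-1,1.5],"yaw":0},{"delta_pos":[0,-2.5,0],"yaw":0},{"delta_pos":[0,-3.7,0],"yaw":0},{"delta_pos":[0,-3.7,0],"yaw":0},{"delta_pos":[0,-3.7,0],"yaw":0},{"delta_pos":[0,-3.7,0],"yaw":0},{"delta_pos":[0,-3.7,0],"yaw":0},{"delta_pos":[0,-3.7,0],"yaw":0}]'; python3 -m handwheel '[{"delta_pos":[0,-3.7,0],"yaw":0},{"delta_pos":[0,-3.7,0],"yaw":0},{"delta_pos":[0,-3.7,0],"yaw":0},{"delta_pos":[0,-3.7,0],"yaw":0},{"delta_pos":[0,-2.5,0],"yaw":0},{"delta_pos":[0,-1.6,0],"yaw":0},{"delta_pos":[0,0,0],"yaw":0},{"delta_pos":[0,0,0],"yaw":0}]'
python3 - <<'E'
from h import *
for n in("top","side"):
    im=get_image(n); r=cloud(im).reshape(-1,3)
    for nm,c,z0,z1 in(("water",(742,-13),60,262),("mill",(635,-9),60,178)):
        m=(np.hypot(r[:,0]-c[0],r[:,1]-c[1])<60)&(r[:,2]>z0)&(r[:,2]<z1); q=r[m]
        if len(q): print(n,nm,len(q),np.percentile(q,[1,50,99],0).round().tolist())
    if n=="side": save(im,"carry")
E
```

```text
clock: 4.33
eef_pos: [506.9, -30.9, 243.1]
tool_rot: [3.141, -0.003, -2.945]
force: [0.7, -0.2, -4.6]
width: 30.5
gripper_force: 61.1
clock: 5.0
eef_pos: [507.0, -218.9, 242.8]
tool_rot: [3.14, -0.003, -2.948]
force: [-0.5, 0.2, -5.7]
width: 30.4
gripper_force: 61.2
top water 874 [[719.0, -36.0, 66.0], [742.0, -3.0, 175.0], [780.0, 31.0, 262.0]]
top mill 300 [[616.0, -34.0, 113.0], [635.0, -12.0, 153.0], [657.0, 10.0, 174.0]]
side water 593 [[723.0, -39.0, 110.0], [753.0, -16.0, 190.0], [777.0, 6.0, 262.0]]
side mill 3 [[626.0, -3.0, 153.0], [629.0, 1.0, 154.0], [629.0, 1.0, 156.0]]
```

View pics/carry.png

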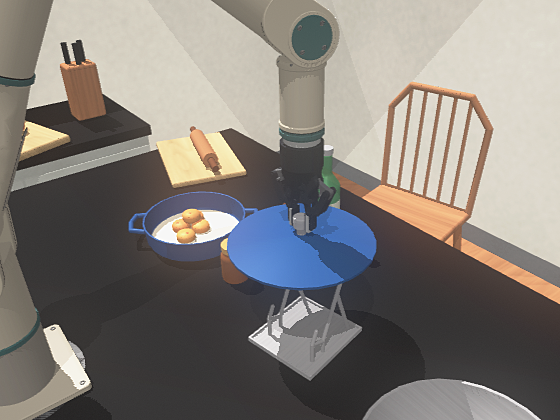

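The side view shows the lid level in the fingers at (300,243) above the rest, with the peaches in the open pan at (190,225). I will take it behind the rest and tip it against the rear of the crossbar.

```bash
python3 -m handwheel '[{"delta_pos":[2.5,0,0],"yaw":0},{"delta_pos":[4,0,0],"yaw":0},{"delta_pos":[4,0.2,0],"yaw":0},{"delta_pos":[4,0.2,0],"yaw":0},{"delta_pos":[3,0.2,0],"yaw":0},{"delta_pos":[2,0,0],"yaw":0},{"delta_pos":[0,0,0],"yaw":0},{"delta_pos":[0,0,-1.7],"yaw":0},{"delta_pos":[0,0,-1.7],"yaw":0},{"delta_pos":[0,0,0],"yaw":0}]'
python3 -m handwheel '[{"delta_pos":[0,0,0],"yaw":0}]'
python3 - <<'E'
from h import *
im=get_image("top"); w=cloud(im); r=w.reshape(-1,3)
hsv=cv2.cvtColor(im["color"],cv2.COLOR_RGB2HSV).reshape(-1,3)
m=(hsv[:,0]>95)&(hsv[:,0]<125)&(hsv[:,1]>120)&(r[:,2]>165)&(r[:,1]<0); q=r[m]; print(m.sum(),np.percentile(q,[0.5,50,99.5],0).round(1).tolist())
c,s=np.cos(.197),np.sin(.197); l=(q[:,:2]-[498.5,-242.7])@np.array([[c,-s],[s,c]]); print("rest frame",np.percentile(l,[.5,50,99.5],0).round(1).tolist())
k=abs(l[:,1])<40; A=np.c_[l[k,0],np.ones(k.sum())]; e=l[:,0]<np.percentile(l[:,0],1)+10; print("near rim z",np.percentile(q[e][:,2],[5,50,95]))
E
```

```text
clock: 5.93
eef_pos: [700.2, -209.5, 205.4]
tool_rot: [3.137, -0.009, -2.943]
force: [-1.5, 0.7, -5.8]
width: 30.1
gripper_force: 61.0
clock: 6.02
eef_pos: [701.9, -210.4, 208.7]
tool_rot: [3.139, -0.004, -2.944]
force: [-0.2, 0.5, -4.6]
width: 30.2
gripper_force: 61.0
5909 [[567.7, -233.9, 177.6], [690.4, -155.6, 188.1], [834.4, -74.4, 346.4]]
rest frame [[76.6, -55.5], [212.1, 47.9], [338.7, 128.4]]
near rim z [179.56987468 183.6835193  187.26238914]
```

```bash
python3 -m handwheel '[{"delta_pos":[0,0,-0.3],"yaw":0},{"delta_pos":[-0.93,-0.19,0.1],"yaw":0},{"delta_pos":[-0.93,-0.19,0.1],"yaw":0},{"delta_pos":[0,0,0],"yaw":0}]'; python3 -m handwheel '[{"delta_pos":[-0.44,-0.09,0.42],"yaw":0},{"delta_pos":[-0.44,-0.09,0.42],"yaw":0},{"delta_pos":[0,0,0],"yaw":0}]'; python3 -m handwheel '[{"delta_pos":[-0.44,-0.09,0.42],"yaw":0},{"delta_pos":[-0.44,-0.09,0.42],"yaw":0},{"delta_pos":[0,0,0],"yaw":0}]'
cat > tilt.py <<'E'
from h import *
import sys
st()
im=get_image("side"); r=cloud(im).reshape(-1,3)
if len(sys.argv)>1: save(im,sys.argv[1])
hsv=cv2.cvtColor(im["color"],cv2.COLOR_RGB2HSV).reshape(-1,3)
c,s=np.cos(.197),np.sin(.197); l=(r[:,:2]-[498.5,-242.7])@np.array([[c,-s],[s,c]])
m=(hsv[:,0]>95)&(hsv[:,0]<125)&(hsv[:,1]>120)&(r[:,2]>15)&(r[:,1]<-20)&(abs(l[:,1])<140)
p=np.c_[l[m],r[m,2]]; print(len(p),"min",np.percentile(p,.5,axis=0).round(1),"max",np.percentile(p,99.5,axis=0).round(1))
from numpy.linalg import svd
o=p.mean(0); n=svd(p-o,full_matrices=False)[2][2]; n*=np.sign(n[2]) if abs(n[2])>.3 else -np.sign(n[0])
d=np.abs((p-o)@n); o=p[d<8].mean(0); n=svd(p[d<8]-o,full_matrices=False)[2][2]; n*=np.sign(n[2]) if abs(n[2])>.3 else -np.sign(n[0])
print("normal rest",n.round(3),"tilt",np.degrees(np.arccos(n[2])).round(1),"side lean deg",np.degrees(np.arcsin(n[1])).round(1),"at",o.round(1))
E
python3 tilt.py
```

```text
clock: 6.4
eef_pos: [690.0, -214.5, 213.6]
tool_rot: [-3.139, 0.014, -2.945]
force: [7.9, 2.0, -4.1]
width: 30.1
gripper_force: 61.3
clock: 6.65
eef_pos: [685.0, -215.8, 224.0]
tool_rot: [-3.137, 0.022, -2.943]
force: [13.1, 2.4, -1.8]
width: 30.1
gripper_force: 61.2
clock: 6.9
eef_pos: [678.9, -217.2, 234.0]
tool_rot: [-3.135, 0.028, -2.942]
force: [16.2, 2.3, 0.0]
width: 30.2
gripper_force: 61.4
t 6.9 p [ 678.9 -217.2  234. ] [-3.135  0.028 -2.942] F [16.2  2.3  0. ] w 30.2 g 61.4
7851 min [  57.8 -137.6  183.3] max [317.9 123.6 234. ]
normal rest [-0.192 -0.003  0.981] tilt 11.1 side lean deg -0.1 at [164.8 -29.  211.2]
```

```bash
python3 -m handwheel '[{"delta_pos":[1,0.2,0],"yaw":0},{"delta_pos":[1.2,0.24,-0.3],"yaw":0},{"delta_pos":[0,0,0],"yaw":0},{"delta_pos":[0,0,0],"yaw":0}]';python3 tilt.py tilt1
```

```text
clock: 7.28
eef_pos: [689.4, -214.6, 223.6]
tool_rot: [3.142, 0.0, -2.945]
force: [-0.9, -1.1, -6.5]
width: 30.1
gripper_force: 60.8
t 7.2833 p [ 689.4 -214.6  223.6] [ 3.142  0.    -2.945] F [-0.9 -1.1 -6.5] w 30.1 g 60.8
7580 min [  61.8 -137.   179.7] max [326.3 124.4 217.5]
normal rest [-0.128 -0.006  0.992] tilt 7.4 side lean deg -0.3 at [166.2 -25.  200.9]
```

View pics/tilt1.png

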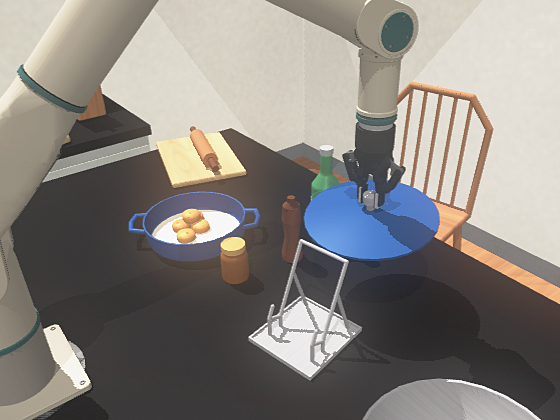

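The side view shows the lid still held, tilted about 7 degrees behind the rest. Its near rim at (325,250) is just clear of the crossbar at (322,250). I lower it, slide the rim under the crossbar and lift.

```bash
python3 -m handwheel '[{"delta_pos":[0,0,-1],"yaw":0},{"delta_pos":[0,0,0],"yaw":0},{"delta_pos":[-1.1,-0.22,0],"yaw":0},{"delta_pos":[-1.1,-0.22,0],"yaw":0},{"delta_pos":[0,0,0],"yaw":0},{"delta_pos":[0,0,0],"yaw":0}]';python3 -m handwheel '[{"delta_pos":[-0.4,-0.08,0.7],"yaw":0},{"delta_pos":[-0.4,-0.08,0.7],"yaw":0},{"delta_pos":[-0.4,-0.08,0.7],"yaw":0},{"delta_pos":[-0.4,-0.08,0.7],"yaw":0},{"delta_pos":[0,0,0],"yaw":0}]'; python3 tilt.py
```

```text
clock: 7.83
eef_pos: [667.1, -219.4, 213.0]
tool_rot: [3.141, 0.0, -2.946]
force: [2.3, -0.2, -6.8]
width: 30.2
gripper_force: 60.8
clock: 8.25
eef_pos: [651.9, -222.4, 243.8]
tool_rot: [-3.141, 0.004, -2.946]
force: [3.3, 3.5, -6.0]
width: 30.0
gripper_force: 61.0
t 8.25 p [ 651.9 -222.4  243.8] [-3.141  0.004 -2.946] F [ 3.3  3.5 -6. ] w 30.0 g 61.0
8396 min [  43.6 -137.7  173.5] max [294.9 125.3 263.9]
normal rest [-0.346 -0.023  0.938] tilt 20.3 side lean deg -1.3 at [150.6 -32.  218.7]
```

```bash
python3 -m handwheel '[{"delta_pos":[-0.78,-0.16,0.85],"yaw":0},{"delta_pos":[-0.78,-0.16,0.85],"yaw":0},{"delta_pos":[-0.83,-0.17,0.7],"yaw":0},{"delta_pos":[-0.83,-0.17,0.7],"yaw":0},{"delta_pos":[0,0,0],"yaw":0}]'; python3 -m handwheel '[{"delta_pos":[-0.98,-0.2,0.55],"yaw":0},{"delta_pos":[-0.98,-0.2,0.55],"yaw":0},{"delta_pos":[0,0,0],"yaw":0}]'; python3 tilt.py
```

```text
clock: 8.72
eef_pos: [616.7, -231.2, 273.6]
tool_rot: [-3.14, -0.002, -2.948]
force: [0.5, 0.3, -8.6]
width: 30.2
gripper_force: 59.8
clock: 8.97
eef_pos: [597.3, -234.8, 284.1]
tool_rot: [-3.141, -0.002, -2.948]
force: [2.0, 1.1, -8.0]
width: 29.9
gripper_force: 59.8
t 8.9667 p [ 597.3 -234.8  284.1] [-3.141e+00 -2.000e-03 -2.948e+00] F [ 2.   1.1 -8. ] w 29.9 g 59.8
10871 min [  48.5 -137.6  173.7] max [228.2 123.8 369. ]
normal rest [-0.739 -0.021  0.673] tilt 47.7 side lean deg -1.2 at [122.9 -36.  264.3]
```

```bash
python3 -m handwheel '[{"delta_pos":[-1.03,-0.2,0.35],"yaw":0},{"delta_pos":[-1.03,-0.2,0.35],"yaw":0},{"delta_pos":[-0.75,-0.15,0.15],"yaw":0},{"delta_pos":[-0.7,-0.14,0.1],"yaw":0},{"delta_pos":[0,0,0],"yaw":0}]'; python3 tilt.py
```

```text
clock: 9.43
eef_pos: [563.1, -240.9, 293.2]
tool_rot: [-3.141, -0.0, -2.947]
force: [3.3, 1.2, -7.6]
width: 29.7
gripper_force: 59.7
t 9.4333 p [ 563.1 -240.9  293.2] [-3.141 -0.    -2.947] F [ 3.3  1.2 -7.6] w 29.7 g 59.7
11035 min [  51.5 -136.8  173.8] max [175.8 123.9 410.7]
normal rest [-0.883 -0.015  0.469] tilt 62.0 side lean deg -0.9 at [103.4 -38.  286.9]
```

```bash
python3 -m handwheel '[{"delta_pos":[-0.6,-0.12,0.1],"yaw":0},{"delta_pos":[-0.6,-0.12,0.1],"yaw":0},{"delta_pos":[0,0,0],"yaw":0},{"delta_pos":[0.6,0.12,0.5],"yaw":0},{"delta_pos":[0.6,0.12,1.0],"yaw":0},{"delta_pos":[0,0,1.5],"yaw":0},{"delta_pos":[-0.1,0.5,1.5],"yaw":0},{"delta_pos":[-0.1,0.5,1],"yaw":0},{"delta_pos":[0,0,0],"yaw":0}]'; python3 tilt.py tilt2
```

```text
clock: 10.23
eef_pos: [563.3, -229.3, 352.3]
tool_rot: [-3.14, 0.003, -2.944]
force: [1.0, 1.2, -5.5]
width: 29.4
gripper_force: 62.5
t 10.2333 p [ 563.3 -229.3  352.3] [-3.140e+00  3.000e-03 -2.944e+00] F [ 1.   1.2 -5.5] w 29.4 g 62.5
11849 min [  41.6 -131.7  234.1] max [186.  134.6 460.8]
normal rest [-0.843 -0.012  0.538] tilt 57.5 side lean deg -0.7 at [102.5 -23.8 341.5]
```

View pics/tilt2.png

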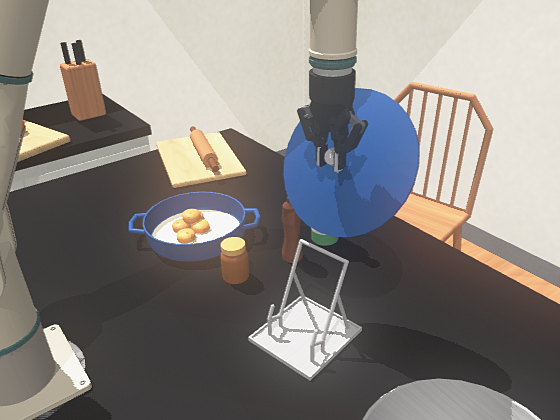

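The side view shows the lid tipped about 58 degrees and firmly held, knob in the fingers at (330,158), now above and in front of the crossbar plane. Next I bring it down in front of the bars.

```bash
python3 -m handwheel '[{"delta_pos":[-0.98,-0.2,-1.5],"yaw":0},{"delta_pos":[-0.98,-0.2,-2.5],"yaw":0},{"delta_pos":[-0.98,-0.2,-2.5],"yaw":0},{"delta_pos":[-0.98,-0.2,-2.2],"yaw":0},{"delta_pos":[0,0,-1.2],"yaw":0},{"delta_pos":[0,0,0],"yaw":0},{"delta_pos":[0,0,0],"yaw":0}]'
cat >> tilt.py <<'E'
rim=p
# fit disc: rim outer circle in plane (visible flange/dome), origin on axis
a=np.array([n[2],0,-n[0]]); a/=np.linalg.norm(a); b=np.cross(n,a)
uv=(p[d<8]-o)@np.c_[a,b] if False else (p-o)@np.c_[a,b]; uv=uv[np.abs((p-o)@n)<12]
(cc,rr)=cv2.minEnclosingCircle(uv.astype(np.float32)); print("disc centre rest",(o+cc[0]*a+cc[1]*b).round(1),"r",round(rr,1))
s=status.read_state()["eef_pos"]; dx=np.array(s[:2])-[498.5,-242.7]; print("tcp rest",(dx@np.array([[np.cos(.197),-np.sin(.197)],[np.sin(.197),np.cos(.197)]])).round(1),round(s[2],1))
E
python3 tilt.py
```

```text
clock: 10.87
eef_pos: [522.6, -238.2, 249.8]
tool_rot: [3.14, -0.002, -2.945]
force: [0.3, -0.1, -4.6]
width: 29.9
gripper_force: 62.3
t 10.8667 p [ 522.6 -238.2  249.8] [ 3.140e+00 -2.000e-03 -2.945e+00] F [ 0.3 -0.1 -4.6] w 29.9 g 62.3
11488 min [  -1.  -134.1  132.2] max [145.6 134.6 357.3]
normal rest [-0.84  -0.017  0.542] tilt 57.2 side lean deg -0.9 at [ 61.  -30.2 238.5]
disc centre rest [ 66.3   1.5 247.8] r 140.3
tcp rest [25.6 -0.7] 250.9
```

```bash
python3 -m handwheel '[{"delta_pos":[-0.43,-0.09,-1.0],"yaw":0},{"delta_pos":[-0.43,-0.09,-1.0],"yaw":0},{"delta_pos":[-0.43,-0.09,-1.0],"yaw":0},{"delta_pos":[-0.43,-0.09,-1.0],"yaw":0},{"delta_pos":[0,0,0],"yaw":0},{"delta_pos":[-0.43,-0.09,-1.0],"yaw":0},{"delta_pos":[0,0,0],"yaw":0}]';python3 tilt.py rest1
```

```text
clock: 11.5
eef_pos: [496.0, -247.8, 205.0]
tool_rot: [-3.137, -0.007, -2.951]
force: [-21.0, -3.7, 24.0]
width: 29.6
gripper_force: 70.4
t 11.5 p [ 496.  -247.8  205. ] [-3.137 -0.007 -2.951] F [-21.   -3.7  24. ] w 29.6 g 70.4
10592 min [ -11.2 -137.5   86.4] max [104.2 129.6 328.5]
normal rest [-0.904 -0.012  0.428] tilt 64.7 side lean deg -0.7 at [ 37.3 -36.5 201.9]
disc centre rest [ 40.8  -2.3 210.2] r 140.7
tcp rest [-3.4 -4.5] 205.1
```

View pics/rest1.png

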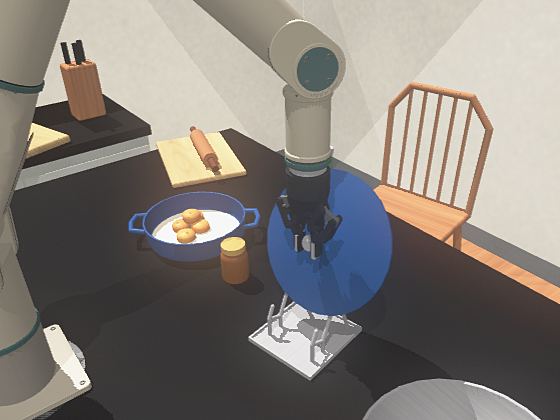

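The side view shows the lid standing nearly upright against the crossbar at (330,240), with its lower edge just above the hooks at (270,315) and (320,345). Now I slide it down along the bars.

```bash
python3 -m handwheel '[{"delta_pos":[-0.7,-0.14,-1.0],"yaw":0},{"delta_pos":[-0.6,-0.12,-1.0],"yaw":0},{"delta_pos":[0,0,0],"yaw":0}]';python3 -m handwheel '[{"delta_pos":[-0.45,-0.09,-1.0],"yaw":0},{"delta_pos":[0,0,0],"yaw":0}]';python3 tilt.py
```

```text
clock: 11.8
eef_pos: [485.1, -249.2, 182.4]
tool_rot: [-3.138, -0.004, -2.95]
force: [-10.9, -4.7, 3.5]
width: 29.4
gripper_force: 68.3
clock: 11.97
eef_pos: [480.4, -249.9, 172.0]
tool_rot: [-3.139, -0.005, -2.95]
force: [-10.6, -5.2, 2.6]
width: 29.5
gripper_force: 68.2
t 11.9667 p [ 480.4 -249.9  172. ] [-3.139 -0.005 -2.95 ] F [-10.6  -5.2   2.6] w 29.5 g 68.2
10404 min [ -26.4 -137.6   53.4] max [ 88.5 130.1 296.2]
normal rest [-0.904 -0.013  0.426] tilt 64.8 side lean deg -0.7 at [ 22.4 -36.8 170.4]
disc centre rest [ 24.5  -2.  175.7] r 141.0
tcp rest [-19.2  -3.5] 172.1
```

```bash
python3 -m handwheel '[{"delta_pos":[-0.4,-0.08,-0.8],"yaw":0},{"delta_pos":[-0.35,-0.07,-0.7],"yaw":0},{"delta_pos":[0,0,0],"yaw":0}]';python3 tilt.py
```

```text
clock: 12.27
eef_pos: [473.6, -251.0, 157.1]
tool_rot: [-3.139, -0.004, -2.949]
force: [-10.0, -4.1, 1.4]
width: 29.6
gripper_force: 68.3
t 12.2667 p [ 473.6 -251.   157.1] [-3.139 -0.004 -2.949] F [-10.   -4.1   1.4] w 29.6 g 68.3
10242 min [ -33.  -137.8   38.1] max [ 81.5 130.8 281.6]
normal rest [-0.905 -0.012  0.424] tilt 64.9 side lean deg -0.7 at [ 16.1 -37.3 156.8]
disc centre rest [ 17.6  -2.6 161. ] r 141.1
tcp rest [-26.1  -3.3] 157.1
```

```bash
python3 -m handwheel '[{"delta_pos":[-0.2,-0.04,-0.4],"yaw":0},{"delta_pos":[0,0,0],"yaw":0}]';python3 -m handwheel '[{"delta_pos":[-0.15,-0.03,-0.3],"yaw":0},{"delta_pos":[0,0,0],"yaw":0}]'; python3 tilt.py
```

```text
clock: 12.48
eef_pos: [473.3, -251.0, 156.1]
tool_rot: [-3.138, -0.001, -2.949]
force: [-14.1, -0.1, 25.6]
width: 29.6
gripper_force: 70.5
clock: 12.65
eef_pos: [473.2, -251.1, 155.7]
tool_rot: [-3.136, 0.002, -2.948]
force: [-17.7, 2.7, 44.4]
width: 29.5
gripper_force: 72.3
t 12.65 p [ 473.2 -251.1  155.7] [-3.136e+00  2.000e-03 -2.948e+00] F [-17.7   2.7  44.4] w 29.5 g 72.3
10235 min [ -33.3 -137.4   36.5] max [ 81.2 130.2 281. ]
normal rest [-0.906 -0.013  0.424] tilt 64.9 side lean deg -0.8 at [ 15.8 -37.5 156.1]
disc centre rest [ 17.7  -1.3 161.3] r 140.5
tcp rest [-26.4  -3.3] 155.7
```

```bash
python3 -m handwheel '[{"delta_pos":[-0.2,0,0.5],"yaw":0},{"delta_pos":[0,0,0.15],"yaw":0},{"delta_pos":[0,0,0],"yaw":0}]'; python3 -m handwheel '[{"delta_pos":[0,0,0],"yaw":0},{"delta_pos":[0,0,0],"yaw":0},{"delta_pos":[0,0,0],"yaw":0},{"delta_pos":[0,0,0],"yaw":0},{"delta_pos":[0,0,0],"yaw":0}]' 1; python3 -m handwheel '[{"delta_pos":[-1.5,-0.3,0],"yaw":0},{"delta_pos":[-2.5,-0.5,0],"yaw":0},{"delta_pos":[-2.5,-0.5,1],"yaw":0},{"delta_pos":[0,0,3],"yaw":0},{"delta_pos":[0,0,3],"yaw":0},{"delta_pos":[0,0,0],"yaw":0}]'; python3 tilt.py
cat > pe.py <<'E'
from h import *
import sys
np.set_printoptions(suppress=True,precision=1)
im=get_image("top"); w=cloud(im); hsv=cv2.cvtColor(im["color"],cv2.COLOR_RGB2HSV)
P=np.array([507,227.5])
d=np.hypot(w[...,0]-P[0],w[...,1]-P[1])
pm=(d<118)&(hsv[...,0]<22)&(hsv[...,1]>110)&(w[...,2]>8)
print("n",pm.sum(),"zmax",np.nanmax(np.where(pm,w[...,2],0)).round(1))
for b in models.boxes_of(im,"peach1"):
    r=b["rect"]; u,v=(r[0]+r[2])/2,(r[1]+r[3])/2; print(round(b["score"],2),np.round(r),w[int(v),int(u)])
# local height maxima: domes; fit circle by least squares to sphere-like caps
q=w[pm]; z=np.where(pm,np.nan_to_num(w[...,2]),0).astype(np.float32)
# greedy match of disc r=25 on the world grid
g=np.zeros((250,250),np.float32); i=np.round(q[:,0]-P[0]+125).astype(int); j=np.round(q[:,1]-P[1]+125).astype(int)
np.maximum.at(g,(i,j),q[:,2].astype(np.float32)); g=cv2.dilate(g,np.ones((3,3)))
out=cv2.normalize(g,None,0,255,cv2.NORM_MINMAX).astype(np.uint8); np.save("g.npy",g)
if len(sys.argv)>1:
    u0,v0=im["cx"]-185+90,0
    c=im["color"][195:315,125:245,::-1]; cv2.imwrite("pics/"+sys.argv[1]+".png",cv2.resize(c,None,fx=4.5,fy=4.5,interpolation=cv2.INTER_CUBIC))
E
python3 pe.py pan1
```

```text
clock: 12.95
eef_pos: [472.8, -250.3, 158.6]
tool_rot: [-3.137, 0.004, -2.947]
force: [-5.7, -0.8, 15.4]
width: 30.0
gripper_force: 69.3
clock: 13.37
eef_pos: [471.7, -248.3, 155.2]
tool_rot: [-3.141, 0.001, -2.945]
force: [-1.0, 0.0, -0.2]
width: 85.1
gripper_force: 0.0
clock: 13.87
eef_pos: [408.8, -263.3, 229.7]
tool_rot: [-3.135, 0.007, -2.946]
force: [1.8, -0.4, -0.3]
width: 85.3
gripper_force: 0.0
t 13.8667 p [ 408.8 -263.3  229.7] [-3.135  0.007 -2.946] F [ 1.8 -0.4 -0.3] w 85.3 g 0.0
12073 min [ -39.8 -135.7   40.5] max [ 84.7 130.1 279.1]
normal rest [-0.886 -0.013  0.464] tilt 62.4 side lean deg -0.7 at [ 17.2 -26.5 163.5]
disc centre rest [ 15.9  -0.7 161.9] r 140.5
tcp rest [-92.6  -1.8] 227.7
n 626 zmax 54.2
0.87 [166. 247. 184. 260.] [509.9 259.7  48.7]
0.78 [176. 238. 194. 260.] [522.6 240.5  29.8]
0.53 [165. 261. 184. 272.] [475.9 267.3  23.1]
0.44 [160. 231. 176. 252.] [540.8 282.1  30.6]
```

View pics/pan1.png

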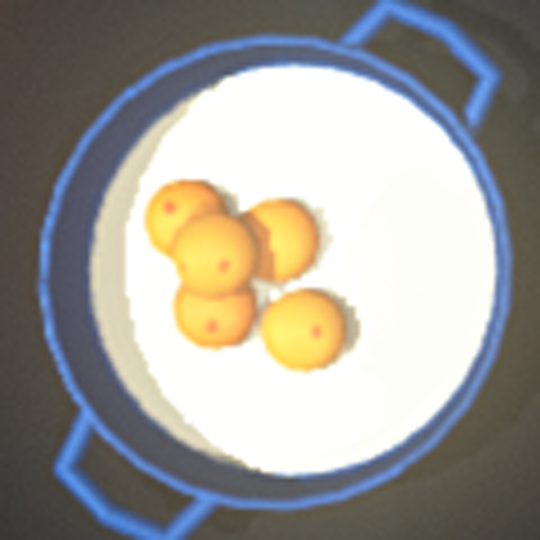

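The crop shows the opened pan: bottom peaches at crop pixels (180,215), (280,240), (212,315) and (303,330), and the fifth lying on top at (217,253). I convert those to world positions.

```bash
cat > px.py <<'E'
from h import *
def ray(im,u,v,z):
    from scipy.spatial.transform import Rotation as Ro
    R=np.array(im["rotation"]); R=R if R.shape==(3,3) else Ro.from_euler("xyz",R).as_matrix()
    d=R@np.array([(u-im["cx"])/im["fx"],-(v-im["cy"])/im["fy"],-1]); p=np.array(im["position"]); return p+d*(z-p[2])/d[2]
E
python3 - <<'E'
from px import *
im=get_image("top"); w=cloud(im)
hsv=cv2.cvtColor(im["color"],cv2.COLOR_RGB2HSV)
for n,x,y,z in(("A",182,216,18),("B",279,240,18),("C",214,310,18),("D",303,330,18),("T",216,255,40)):
    print(n,ray(im,125+x/4.5,195+y/4.5,z).round(1), "depth z",w[int(195+y/4.5),int(125+x/4.5)].round(0))
q=w[195:315,125:245].reshape(-1,3); f=q[(q[:,2]>50)&(q[:,2]<66)&(abs(np.hypot(q[:,0]-507,q[:,1]-227)-133)<8)]
print("rim",cv2.minEnclosingCircle(f[:,:2].astype(np.float32)),len(f))
# sphere-cap fit per peach from depth: mean xy of top 60%
pm=(hsv[...,0]<22)&(hsv[...,1]>110)&(np.hypot(w[...,0]-507,w[...,1]-228)<118)&(w[...,2]>12)
for n,x,y in(("A",182,216),("B",279,240),("C",214,310),("D",303,330),("T",216,255)):
    v,u=np.mgrid[:420,:560]; m=pm&(np.hypot(u-125-x/4.5,v-195-y/4.5)<9); k=w[m]; print(n,np.median(k,0).round(1),np.percentile(k,[2,98],0).round(0).tolist())
E
```

```text
A [535.8 291.6  18. ] depth z [536. 290.  29.]
B [521.7 234.9  18. ] depth z [523. 233.  30.]
C [481.2 272.3  18. ] depth z [484. 272.  27.]
D [469.5 220.4  18. ] depth z [471. 219.  33.]
T [513.2 266.7  40. ] depth z [515. 265.  50.]
rim ((508.94476318359375, 229.1256561279297), 139.12567138671875) 736
A [541.  284.   26.6] [[518.0, 264.0, 16.0], [557.0, 306.0, 51.0]]
B [522.5 238.   25.4] [[502.0, 216.0, 15.0], [543.0, 251.0, 46.0]]
C [482.3 263.1  25.9] [[463.0, 250.0, 17.0], [500.0, 290.0, 51.0]]
D [473.5 207.9  23.8] [[450.0, 198.0, 15.0], [491.0, 229.0, 31.0]]
T [514.9 257.6  45.8] [[492.0, 246.0, 36.0], [535.0, 280.0, 54.0]]
```

```bash
python3 -m handwheel '[{"delta_pos":[0.8,3.9,0],"yaw":-0.039},{"delta_pos":[0.8,3.9,0],"yaw":-0.039},{"delta_pos":[0.8,3.9,0],"yaw":-0.039},{"delta_pos":[0.8,3.9,0],"yaw":-0.039},{"delta_pos":[0.8,3.9,0],"yaw":-0.039},{"delta_pos":[0.8,3.9,0],"yaw":-0.039},{"delta_pos":[0.8,3.9,0],"yaw":-0.039},{"delta_pos":[0.8,3.9,0],"yaw":-0.039},{"delta_pos":[0.8,3.9,0],"yaw":-0.039},{"delta_pos":[0.8,3.9,0],"yaw":-0.039}]'; python3 -m handwheel '[{"delta_pos":[0.8,3.9,0],"yaw":0},{"delta_pos":[0.8,3.9,-2],"yaw":0},{"delta_pos":[0.7,3.5,-3],"yaw":0},{"delta_pos":[0,2.4,-3],"yaw":0},{"delta_pos":[0,0,-3],"yaw":0},{"delta_pos":[0,0,0],"yaw":0},{"delta_pos":[0,0,0],"yaw":0}]'; python3 -c "
from h import *
print(np.round(status.read_state()['qpos'],2))"
```

```text
clock: 14.9
eef_pos: [485.3, 130.6, 223.7]
tool_rot: [-3.14, -0.003, 2.946]
force: [1.4, -0.1, 0.2]
width: 85.4
gripper_force: 0.0
clock: 15.48
eef_pos: [505.9, 258.0, 117.2]
tool_rot: [-3.137, -0.005, 2.948]
force: [0.7, 0.2, 1.1]
width: 85.4
gripper_force: 0.0
[-0.5   0.66 -0.03  1.85  0.04  0.64  0.82]
```

```bash
python3 -m handwheel '[{"delta_pos":[0.8,0.8,-3.5],"yaw":0},{"delta_pos":[0,0,-3.2],"yaw":0},{"delta_pos":[0,0,-2],"yaw":0},{"delta_pos":[0,0,0],"yaw":0},{"delta_pos":[0,0,0],"yaw":0}]'; python3 -m handwheel '[{"delta_pos":[0,0,0],"yaw":0},{"delta_pos":[0,0,0],"yaw":0},{"delta_pos":[0,0,0],"yaw":0},{"delta_pos":[0,0,0],"yaw":0},{"delta_pos":[0,0,0],"yaw":0}]' -1; python3 -m handwheel '[{"delta_pos":[0,0,2],"yaw":0},{"delta_pos":[0,0,2.5],"yaw":0},{"delta_pos":[0,0,0],"yaw":0}]'
```

```text
clock: 15.9
eef_pos: [516.5, 266.2, 33.5]
tool_rot: [-3.141, 0.0, 2.946]
force: [0.2, -0.2, 0.4]
width: 85.4
gripper_force: 0.0
clock: 16.32
eef_pos: [517.1, 267.7, 35.2]
tool_rot: [3.14, 0.003, 2.947]
force: [-0.8, -0.7, 13.0]
width: 46.1
gripper_force: 59.4
clock: 16.57
eef_pos: [518.7, 268.8, 82.4]
tool_rot: [3.136, 0.006, 2.948]
force: [-0.1, -0.5, -0.1]
width: 45.4
gripper_force: 61.3
```

```bash
python3 -m handwheel '[{"delta_pos":[0.1,-1.5,0],"yaw":-0.107},{"delta_pos":[0.1,-1.5,0],"yaw":-0.107},{"delta_pos":[0.1,-1.5,0],"yaw":-0.107},{"delta_pos":[0.1,-1.5,0],"yaw":-0.107},{"delta_pos":[0.1,-1.5,0],"yaw":-0.107},{"delta_pos":[0.1,-1.5,0],"yaw":-0.107},{"delta_pos":[0.1,-1.5,-1],"yaw":-0.107},{"delta_pos":[0,0,-2.5],"yaw":0},{"delta_pos":[0,0,-2.5],"yaw":0},{"delta_pos":[0,0,0],"yaw":0}]'; python3 pe.py; python3 -c "
from h import *
st()
im=get_image('side');save(im,'T1');im=im['color'][160:290,100:290];cv2.imwrite('pics/T1.png',cv2.resize(im[...,::-1],None,fx=4,fy=4))"
```

```text
clock: 17.4
eef_pos: [520.4, 161.5, 14.7]
tool_rot: [-3.136, -0.002, 2.198]
force: [-0.8, 0.6, -0.9]
width: 45.3
gripper_force: 61.6
n 47 zmax 436.1
0.61 [160. 238. 163. 249.] [532.1 204.3 430.2]
0.58 [318. 213. 439. 276.] [ 530.9 -227.8  212.3]
t 17.5 p [522.4 162.4  17.6] [-3.141e+00 -1.000e-03  2.199e+00] F [-0.7  0.8 -0.5] w 45.6 g 61.6
```

View pics/T1.png

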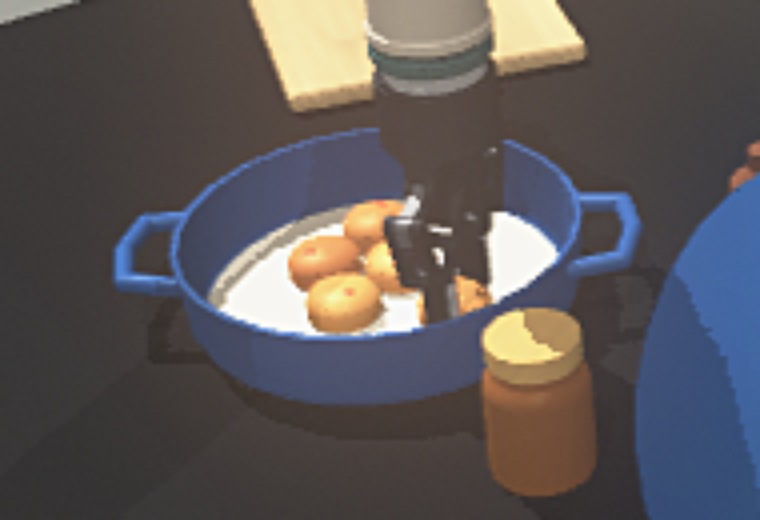

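The crop shows the peach in the fingers just above the floor at (455,300) and the other four still flat around (350,260). Lower, release and back off to re-measure.

```bash
python3 -m handwheel '[{"delta_pos":[0,0,-0.5],"yaw":0},{"delta_pos":[0,0,-0.2],"yaw":0},{"delta_pos":[0,0,0],"yaw":0}]'; python3 -m handwheel '[{"delta_pos":[0,0,0],"yaw":0},{"delta_pos":[0,0,0],"yaw":0},{"delta_pos":[0,0,0],"yaw":0}]' 0.55;  python3 -m handwheel '[{"delta_pos":[0,0,3],"yaw":0},{"delta_pos":[0,0,4],"yaw":0},{"delta_pos":[0,-1,4],"yaw":0},{"delta_pos":[0,-4,3],"yaw":0},{"delta_pos":[0,-4,0],"yaw":0},{"delta_pos":[0,-4,0],"yaw":0},{"delta_pos":[0,-4,0],"yaw":0},{"delta_pos":[0,-4,0],"yaw":0},{"delta_pos":[0,0,0],"yaw":0}]'
cat > loc.py <<'E'
from px import *
import sys
im=get_image("top"); w=cloud(im); hsv=cv2.cvtColor(im["color"],cv2.COLOR_RGB2HSV)
d=np.hypot(w[...,0]-507.5,w[...,1]-228)
m=((d<122)&(hsv[...,0]>5)&(hsv[...,0]<25)&(hsv[...,1]>95)&(w[...,2]<70)).astype(np.uint8)
big=cv2.resize(m*255,None,fx=4,fy=4,interpolation=cv2.INTER_LINEAR); _,big=cv2.threshold(big,127,255,0)
dt=cv2.distanceTransform(big,cv2.DIST_L2,5); out=[]
while dt.max()>18 and len(out)<7:
    _,mx,_,(u,v)=cv2.minMaxLoc(dt)
    # refine: centroid of mask within radius 40 (=25mm)
    p=ray(im,(u-1.5)/4,(v-1.5)/4,16); out.append(p[:2]); z=w[v//4,u//4,2]
    print(p[:2].round(1),"rel",(p[:2]-[507.5,228]).round(1),"r",round(mx/4*2.62,1),"z",z.round(1)); cv2.circle(dt,(u,v),34,0,-1)
o=np.array(out)
from scipy.spatial.distance import pdist
print("dists",np.sort(pdist(o)).round(0)[:6])
if len(sys.argv)>1: c=im["color"][195:315,125:245,::-1]; cv2.imwrite("pics/"+sys.argv[1]+".png",cv2.resize(c,None,fx=4.5,fy=4.5,interpolation=cv2.INTER_CUBIC))
E
python3 loc.py pan2
```

```text
clock: 17.8
eef_pos: [524.2, 163.0, 12.8]
tool_rot: [3.138, 0.001, 2.199]
force: [0.0, -0.9, 10.1]
width: 45.8
gripper_force: 63.0
clock: 18.05
eef_pos: [523.2, 162.6, 11.1]
tool_rot: [3.141, 0.0, 2.199]
force: [0.2, -0.4, 0.4]
width: 66.2
gripper_force: 0.0
clock: 18.8
eef_pos: [522.3, -52.0, 146.2]
tool_rot: [-3.139, 0.006, 2.186]
force: [0.5, -0.1, 0.6]
width: 66.0
gripper_force: 0.0
[485.1 268. ] rel [-22.4  40. ] r 19.0 z 26.5
[471.3 215.4] rel [-36.2 -12.6] r 18.5 z 33.5
[526.2 238.3] rel [18.7 10.3] r 16.8 z 25.2
[535.4 280.4] rel [27.9 52.4] r 14.4 z 27.0
[533.2 159.5] rel [ 25.7 -68.5] r 12.0 z 24.5
dists [43. 51. 52. 54. 59. 79.]
```

View pics/pan2.png

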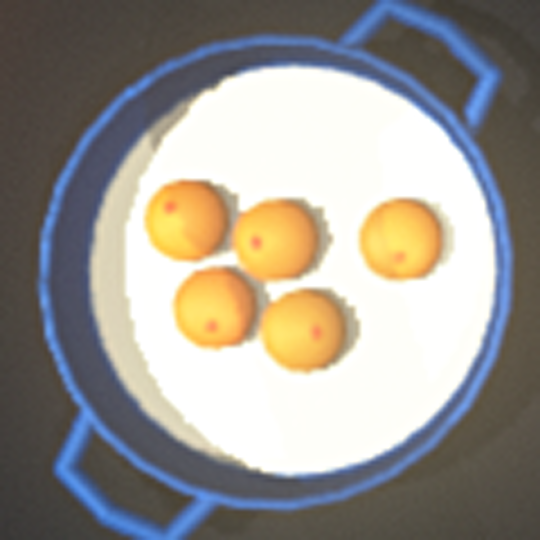

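The crop shows all five flat. They are at crop pixels A (187,220), B (277,240), C (215,307) and D (303,330), with the moved one at (402,240). Order now is D outward, then B, then C; A stays.

```bash
python3 -m handwheel '[{"delta_pos":[-0.74,3.89,0],"yaw":-0.12},{"delta_pos":[-0.74,3.89,0],"yaw":-0.12},{"delta_pos":[-0.74,3.89,0],"yaw":-0.12},{"delta_pos":[-0.74,3.89,0],"yaw":-0.12},{"delta_pos":[-0.74,3.89,0],"yaw":-0.12},{"delta_pos":[-0.74,3.89,0],"yaw":-0.12},{"delta_pos":[-0.74,3.89,0],"yaw":-0.12},{"delta_pos":[0,0,-2],"yaw":-0.12},{"delta_pos":[0,0,-2],"yaw":-0.12},{"delta_pos":[0,0,-1.5],"yaw":-0.12}]'; python3 -m handwheel '[{"delta_pos":[0,0,-1],"yaw":-0.11},{"delta_pos":[0,0,0],"yaw":0},{"delta_pos":[0,0,0],"yaw":0}]'
python3 - <<'E'
from px import *
im=get_image("top")
for n,x,y in(("A",187,220),("B",277,240),("C",215,307),("D",303,330),("T",402,240)):
    p=ray(im,125+x/4.5,195+y/4.5,18)[:2]; print(n,p.round(1),"rel",(p-[507.5,228]).round(1))
E
```

```text
clock: 19.68
eef_pos: [469.3, 234.3, 89.3]
tool_rot: [-3.141, 0.0, 0.998]
force: [-0.5, 0.2, -0.8]
width: 66.5
gripper_force: 0.0
clock: 19.93
eef_pos: [470.1, 232.2, 80.2]
tool_rot: [-3.141, 0.001, 0.893]
force: [-0.2, -0.5, 0.2]
width: 66.1
gripper_force: 0.0
A [533.4 288.7] rel [25.9 60.7]
B [521.7 236. ] rel [14.2  8. ]
C [482.9 271.7] rel [-24.6  43.7]
D [469.5 220.4] rel [-38.   -7.6]
T [521.6 163.2] rel [ 14.1 -64.8]
```

```bash
python3 -m handwheel '[{"delta_pos":[0,-1.2,0],"yaw":0},{"delta_pos":[0,0,-3],"yaw":0},{"delta_pos":[0,0,-3],"yaw":0},{"delta_pos":[0,0,-1],"yaw":0},{"delta_pos":[0,0,0],"yaw":0},{"delta_pos":[0,0,0],"yaw":0}]'; python3 -m handwheel '[{"delta_pos":[0,0,0],"yaw":0},{"delta_pos":[0,0,0],"yaw":0},{"delta_pos":[0,0,0],"yaw":0},{"delta_pos":[0,0,0],"yaw":0}]' -1; python3 -m handwheel '[{"delta_pos":[0,0,0.5],"yaw":0},{"delta_pos":[0,0,0.5],"yaw":0},{"delta_pos":[0,0,0],"yaw":0}]'
```

```text
clock: 20.48
eef_pos: [471.4, 218.6, 11.2]
tool_rot: [3.142, -0.0, 0.888]
force: [-0.2, -0.1, 0.4]
width: 66.2
gripper_force: 0.0
clock: 20.82
eef_pos: [472.1, 219.5, 12.8]
tool_rot: [3.14, -0.003, 0.889]
force: [-1.5, -0.6, 8.6]
width: 46.0
gripper_force: 59.9
clock: 21.07
eef_pos: [471.9, 219.8, 22.2]
tool_rot: [3.14, -0.002, 0.889]
force: [0.7, 0.5, -0.4]
width: 45.7
gripper_force: 61.3
```

```bash
python3 -m handwheel '[{"delta_pos":[-1.2,-1.2,0],"yaw":0},{"delta_pos":[-1.25,-1.2,0],"yaw":0},{"delta_pos":[0,0,0],"yaw":0},{"delta_pos":[0,0,-0.5],"yaw":0},{"delta_pos":[0,0,-0.5],"yaw":0},{"delta_pos":[0,0,0],"yaw":0}]'; python3 -m handwheel '[{"delta_pos":[0,0,0],"yaw":0},{"delta_pos":[0,0,0],"yaw":0},{"delta_pos":[0,0,0],"yaw":0}]' 0.55;  python3 -m handwheel '[{"delta_pos":[0,0,2.5],"yaw":0},{"delta_pos":[0,0,3.5],"yaw":0},{"delta_pos":[2,1.1,1],"yaw":0.1225},{"delta_pos":[2.5,1.4,0],"yaw":0.1225},{"delta_pos":[2.9,1.5,0],"yaw":0.1225},{"delta_pos":[0,0,0],"yaw":0.1225},{"delta_pos":[0,0,0],"yaw":0.1225},{"delta_pos":[0,0,0],"yaw":0.1225},{"delta_pos":[0,0,0],"yaw":0.1225},{"delta_pos":[0,0,0],"yaw":0.1225}]';python3 -m handwheel '[{"delta_pos":[0,0,0],"yaw":0},{"delta_pos":[0,0,0],"yaw":0}]'
```

```text
clock: 21.57
eef_pos: [447.6, 195.9, 12.3]
tool_rot: [-3.141, -0.003, 0.889]
force: [-4.8, -1.6, 26.3]
width: 46.0
gripper_force: 66.6
clock: 21.82
eef_pos: [447.1, 196.0, 10.3]
tool_rot: [3.141, -0.001, 0.89]
force: [0.1, 0.0, 0.5]
width: 66.1
gripper_force: 0.0
clock: 22.65
eef_pos: [520.6, 235.7, 79.9]
tool_rot: [-3.141, 0.0, 1.875]
force: [0.6, 0.2, -0.2]
width: 66.1
gripper_force: 0.0
clock: 22.82
eef_pos: [520.6, 235.4, 80.1]
tool_rot: [-3.141, -0.0, 1.865]
force: [0.8, 0.3, -0.0]
width: 66.3
gripper_force: 0.0
```

```bash
python3 -m handwheel '[{"delta_pos":[0.1,0.05,-3],"yaw":0},{"delta_pos":[0,0,-3],"yaw":0},{"delta_pos":[0,0,-0.9],"yaw":0},{"delta_pos":[0,0,0],"yaw":0},{"delta_pos":[0,0,0],"yaw":0}]'; python3 -m handwheel '[{"delta_pos":[0,0,0],"yaw":0},{"delta_pos":[0,0,0],"yaw":0},{"delta_pos":[0,0,0],"yaw":0},{"delta_pos":[0,0,0],"yaw":0}]' -1; python3 -m handwheel '[{"delta_pos":[0,0,0.5],"yaw":0},{"delta_pos":[0,0,0.5],"yaw":0},{"delta_pos":[0.8,-0.2,0],"yaw":0.1},{"delta_pos":[2,-0.4,0],"yaw":0.1},{"delta_pos":[2,-0.4,0],"yaw":0.1},{"delta_pos":[0,0,0],"yaw":0.1},{"delta_pos":[0,0,-0.5],"yaw":0},{"delta_pos":[0,0,-0.4],"yaw":0},{"delta_pos":[0,0,0],"yaw":0}]'
```

```text
clock: 23.23
eef_pos: [521.5, 235.6, 11.5]
tool_rot: [-3.141, 0.001, 1.867]
force: [0.6, 0.1, 0.4]
width: 66.3
gripper_force: 0.0
clock: 23.57
eef_pos: [522.7, 236.2, 13.8]
tool_rot: [3.139, -0.0, 1.868]
force: [-1.1, -0.9, 5.4]
width: 45.3
gripper_force: 60.4
clock: 24.32
eef_pos: [569.8, 225.8, 13.8]
tool_rot: [3.141, 0.001, 2.266]
force: [-0.5, -1.6, 8.3]
width: 45.4
gripper_force: 62.7
```

```bash
python3 -m handwheel '[{"delta_pos":[0,0,0],"yaw":0},{"delta_pos":[0,0,0],"yaw":0},{"delta_pos":[0,0,0],"yaw":0}]' 0.55;  python3 -m handwheel '[{"delta_pos":[0,0,2.5],"yaw":0},{"delta_pos":[0,0,3.5],"yaw":0},{"delta_pos":[-2,1,1],"yaw":0.112},{"delta_pos":[-3.3,1.8,0],"yaw":0.112},{"delta_pos":[-3.3,1.8,0],"yaw":0.112},{"delta_pos":[0,0,0],"yaw":0.112},{"delta_pos":[0,0,0],"yaw":0.112},{"delta_pos":[0,0,0],"yaw":0}]'
```

```text
clock: 24.57
eef_pos: [568.6, 226.3, 12.3]
tool_rot: [-3.141, -0.001, 2.268]
force: [-0.9, 0.5, 0.3]
width: 66.4
gripper_force: 0.0
clock: 25.23
eef_pos: [482.5, 272.5, 82.6]
tool_rot: [3.142, -0.001, 2.833]
force: [0.1, 0.3, 0.9]
width: 66.6
gripper_force: 0.0
```

```bash
python3 -m handwheel '[{"delta_pos":[0,-0.05,-3],"yaw":0},{"delta_pos":[0,0,-3],"yaw":0},{"delta_pos":[0,0,-1.1],"yaw":0},{"delta_pos":[0,0,0],"yaw":0},{"delta_pos":[0,0,0],"yaw":0}]'; python3 -m handwheel '[{"delta_pos":[0,0,0],"yaw":0},{"delta_pos":[0,0,0],"yaw":0},{"delta_pos":[0,0,0],"yaw":0},{"delta_pos":[0,0,0],"yaw":0}]' -1; python3 -m handwheel '[{"delta_pos":[0,0,0.5],"yaw":0},{"delta_pos":[0,0,0.5],"yaw":0},{"delta_pos":[-1.3,0.3,0],"yaw":0},{"delta_pos":[-1.3,0.3,0],"yaw":0},{"delta_pos":[0,0,0],"yaw":0},{"delta_pos":[0,0,-0.5],"yaw":0},{"delta_pos":[0,0,-0.4],"yaw":0},{"delta_pos":[0,0,0],"yaw":0}]'; python3 -m handwheel '[{"delta_pos":[0,0,0],"yaw":0},{"delta_pos":[0,0,0],"yaw":0},{"delta_pos":[0,0,0],"yaw":0}]' 0.55;  python3 -m handwheel '[{"delta_pos":[0,0,2.5],"yaw":0},{"delta_pos":[0,0,3.5],"yaw":0},{"delta_pos":[0,0,4],"yaw":0},{"delta_pos":[0,3,3],"yaw":0},{"delta_pos":[0,4,0],"yaw":0},{"delta_pos":[0,4,0],"yaw":0},{"delta_pos":[0,4,0],"yaw":0},{"delta_pos":[0,4,0],"yaw":0},{"delta_pos":[0,2,0],"yaw":0},{"delta_pos":[0,0,0],"yaw":0}]'; python3 loc.py pan3
```

```text
clock: 25.65
eef_pos: [483.3, 270.9, 11.3]
tool_rot: [-3.14, -0.001, 2.827]
force: [0.7, -0.7, -0.5]
width: 65.9
gripper_force: 0.0
clock: 25.98
eef_pos: [484.6, 271.8, 13.8]
tool_rot: [3.139, 0.002, 2.828]
force: [-0.8, -0.6, 5.1]
width: 45.6
gripper_force: 60.3
clock: 26.65
eef_pos: [459.0, 277.6, 13.7]
tool_rot: [3.14, 0.001, 2.828]
force: [-1.9, 0.2, 13.0]
width: 45.3
gripper_force: 63.2
clock: 26.9
eef_pos: [458.2, 276.9, 12.3]
tool_rot: [-3.142, 0.0, 2.828]
force: [-0.0, -0.9, -0.3]
width: 66.1
gripper_force: 0.0
clock: 27.73
eef_pos: [455.2, 493.6, 141.3]
tool_rot: [3.137, -0.002, 2.835]
force: [-0.5, 0.5, -0.4]
width: 66.2
gripper_force: 0.0
[522.8 165.4] rel [ 15.3 -62.6] r 23.0 z 25.2
[457.1 278.8] rel [-50.4  50.8] r 22.3 z 32.7
[449.8 191.7] rel [-57.7 -36.3] r 19.9 z 30.7
dists [ 78.  87. 131.]
```

View pics/pan3.png

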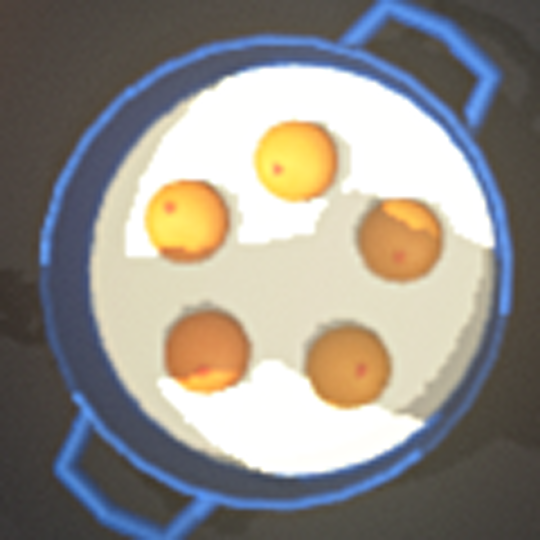

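```bash
python3 tilt.py end
```

```text
t 27.7833 p [456.1 489.7 141.1] [ 3.141e+00 -1.000e-03  2.833e+00] F [ 0.5 -0.8 -0.3] w 66.1 g 0.0
13624 min [ -39.5 -135.1   41.3] max [ 84.4 132.6 278.5]
normal rest [-0.885 -0.012  0.465] tilt 62.3 side lean deg -0.7 at [ 19.5 -15.3 168.4]
disc centre rest [ 15.8   0.5 161.8] r 140.8
tcp rest [102.2 723.5] 141.0
```

View pics/end.png

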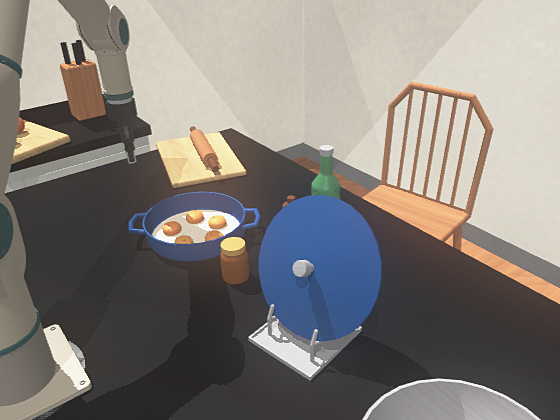

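The crop shows five flat peaches at (187,220), (297,160), (400,240), (348,365) and (207,350), at least 70 mm apart. The side view shows the lid standing in both hooks, knob to the front at (302,268), with the mill, jar and bottle still upright.

```bash
python3 -c "
from cell import ctrl
print(ctrl.finish_job())"
```

```text
the job is handed in; nothing more can be done
None
```

The job is handed in at about 28 s; no verdict came back, but the last images show the lid home in both hooks with the knob to the front, the five peach halves flat and at least 70 mm apart, and the mill, jar and bottle still standing.

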